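# Fill the gap in a letterpress forme and lock it up

## Robot

A 6-joint arm with a two-finger parallel gripper is mounted at the origin on the work surface. World frame = base frame: x ahead of the robot, y to its left, z up, the work surface at z = 0. Lengths are in m, angles in rad, forces in N, time in s.
With the tool pointing down it reaches from about 0.3 to 0.875 m from the base axis. Payload 6.4 kg.
Tool frame: the origin (TCP) lies at the very end of the fingers, on their centre line; the grasp point (between the pads) lies 19 mm behind it; z points along the fingers, y is the line along which they close (so a half turn about z gives the same grasp; the last joint's range is limited). The gripper opens to 85 mm and grips with 20 to 120 N. Pads are 22 mm wide; open, the fingers measure 114 mm over their backs; the gripper's body (76 mm by 85 mm) begins 54 mm behind the grasp point. The pads swing forward as they close: fully open they stand 13 mm farther back than shut.
Start: joints at [1.079, 0.181, 1.607, -0, 1.354, -0.206], TCP at [0.162, 0.552, 0.231] pointing down, gripper open.
Joint ranges: [-2.99, 2.99], [-0.89, 2.07], [0.3, 2.58], [-1.14, 4.28], [0, 2.63], [-3.12, 3.12]. Speed limits (rad/s): [2.57, 2.57, 3.01, 3.14, 3.14, 3.14].

## Interface

Orientations are given as a rotation vector (axis times angle).
In Python, from rig import manip gives the robot as it stands. Calls block until the motion is done:
- manip.move_ptp(position, orientation): joint-space move of the TCP to a pose.
- manip.move_l(position, ori=None, feed=0.15, threshold=None): straight line of the TCP; ori=None keeps the orientation; feed is the mean speed in m/s. With threshold (N) it stops when the force on the tool has changed by that much, and returns True; else False.
- manip.move_j(angles): joint-space move.
- manip.grip(opening, effort=None): finger opening in m; effort is the grip in N (None keeps the last); returns when the fingers have stopped.
- manip.hold(seconds).
- manip.solve_ik(position, orientation): joint angles nearest the present ones, or None.
- manip.sense(): the state.
- manip.grab_frame(name): name is "scene" or "top"; returns a dict with "frame" (384x512x3 uint8, red, green, blue), "mtx" (3x3 intrinsics, pixels), "T" (4x4, takes a point from camera to world coordinates). Camera axes: x right, y up, looking along -z (the intrinsics and any distortion apply to the point x, -y, -z); pixel columns grow to the right and rows downward; lengths in m; the calibration is good to about 2 mm. A picture is of the moment at which its call begins. There is no depth.
A pose or a line that the arm cannot do raises manip.MotionError and nothing moves.
- manip.job_done(): hands the job in; it is judged then, once.
The state is a dict: "time_s": time; "joint_positions": joint angles; "qvel": joint speeds; "joint_efforts": joint torques, N m; "tool_pos": TCP position; "orientation": TCP orientation; "ft_force": force on the tool from outside, world axes, zero at the start; "wrist_torque": the same for the moment, N m; "finger_gap": finger opening in m; "finger_force": force on a finger pad.
Only numpy, scipy, OpenCV 4.12 (cv2) and the standard library are available. Lean on these libraries where they do the work, as an engineer would, in place of code of your own. Each camera call takes 0.05 s, during which the arm holds its last target. There are 200 camera calls.

## Task

Try the wooden strips from the galley in the open gap of the chase, gently and without forcing one that will not go, and leave in the gap the one that fits snugly (the thickest that slides in), pressed down flat on the table. Then turn the quoin key clockwise as far as it goes so that the strip is locked tight. Leave the other strips lying in the galley, and do not disturb the ink tin, planer block or mallet.

Things in the scene. Friction and masses are not known exactly. Their poses are not given: they have to be found in the camera images.
- chase: black iron frame fixed on the table, outside 193 mm (its x) by 282 mm (its y), 16 mm high. Origin: its centre, at table height, z up. Packed, from its +y bar to -y: steel quoin with T-key (at y = 115 mm), pale wooden backing (y = 103 to 52.2 mm, 15 mm high), the open gap, pale dressing wood (34 mm wide, 15 mm high), relief plate on wood (105 mm, 23.3 mm high)
- gap_edge (a point): one top edge of the gap: middle of the backing's gap-side face (chase frame x 0, y 52.2, z 15 mm, key at 0; axes as the chase's). From here the gap runs toward the chase's -y, 13.3 to 19.4 mm wide: the far wall differs from job to job and is not measured. A slot 15 mm deep to the bare table, 127 mm long along x, open on top. One of the strips always goes in with 0.6 to 2.7 mm to spare
- backing: pale wooden backing (127 x 51 x 15 mm) with the quoin's moving half: slides toward the chase's -y, into the gap, 2.43 mm per rad of key (3.4 mm in all); cannot be pushed back past its place at key 0. Its origin is at the chase's origin at key 0, not at the wood. Once a strip is pinched, the packed wood beyond gives: 8 N to start, then 12 N more per mm, 45 N at most; it stays where it is left
- key (a joint): the quoin's T-key, standing upright in the quoin: angle in rad, 0 = loose, growing as it is turned clockwise seen from above; 1.4 = stop, fully turned. Starts between 0 and 0.12. Takes 0.25 N m plus up to 0.15 N m as the squeeze grows, and stays where it is left
- key_grip (a point): centre of the T-key's crossbar, on the turning axis (chase frame x 0, y 115, z 64 mm). The dark steel crossbar is 66 mm long (along this point's x axis; along the chase's x at key 0), 10 mm wide, 12 mm high; below it a 10 mm round shaft goes down to the quoin
- galley: flat steel tray (galley) fixed on the table, 200 mm (its x) by 270 mm (its y), floor 2 mm thick, rims 12 mm high on three sides (open toward its -x). Origin: centre of its underside, z up. The three strips stand on it about 75 mm apart across its y, their lengths along its x
- ink_tin: grey round ink tin with a red lid, 87 mm across, 62 mm high; bystander. Origin: centre of its underside
- planer: wooden planer block with a leather top, 85 x 150 x 40 mm; bystander. Origin: centre of its underside
- mallet: wooden mallet lying down, head 70 x 110 x 55 mm, handle 26 mm thick toward its -x; bystander. Origin: on the table under the root of the handle
- strip_thick: strip of high wooden furniture, dark walnut: 16.9 mm thick (its y), 106 mm long (its x), 21 mm high (z), lower long edges rounded to 1.5 mm. Light, about 25 g, but its weight varies. Origin: centre of its underside. Seated in the gap it stands on the table and rises 6 mm above the gap's walls
- strip_mid: strip of high wooden furniture, reddish cherry: 14.8 mm thick (its y), 106 mm long (its x), 21 mm high (z), lower long edges rounded to 1.5 mm. Light, about 25 g, but its weight varies. Origin: centre of its underside. Seated in the gap it stands on the table and rises 6 mm above the gap's walls
- strip_thin: strip of high wooden furniture, pale maple: 12.7 mm thick (its y), 106 mm long (its x), 21 mm high (z), lower long edges rounded to 1.5 mm. Light, about 25 g, but its weight varies. Origin: centre of its underside. Seated in the gap it stands on the table and rises 6 mm above the gap's walls
Not all that is in view belongs to the job. Several things look just like the strip_thick: the one meant starts farthest to the robot's right. There is more than one size of the strip_mid; the one meant has the size given above.

How it is judged:
By the outcome, as a careful person would: the job done as asked, in the order asked, and still so for the second after the job is handed in, with the robot touching nothing.
It also fails if it takes over 72 s, if anything falls off the work surface, if the arm or the gripper's body presses on something with over 40 N, if the wrist force passes 120 N, or if a joint passes its speed limit or range.

## Working session

There is one attempt and no reset: what is moved stays moved. The work goes in short steps, each a Python script; the robot and the scene stay as the last script left them, time stands still between calls to the robot, and variables do not carry over. Pictures are saved under pics/ and viewed, at most 10 in all, crops included, and the job is handed in when it is done.

```bash
ls; mkdir -p pics
python3 - <<'E'
from rig import manip
import cv2,numpy as np
for n in("scene","top"):
    f=manip.grab_frame(n); np.savez(f"{n}0.npz",**{k:f[k] for k in("frame","mtx","T")}); print([k for k in f]);print(f["mtx"].round(1).tolist(),f["T"].round(4).tolist())
    if 'dist' in f: print(f['dist'])
    cv2.imwrite(f"pics/{n}0.png",cv2.resize(f["frame"][:,:,::-1],(768,576),interpolation=cv2.INTER_CUBIC))
s=manip.sense();print(s)
E
```

```text
pics
['frame', 'mtx', 'T']
[[386.2, 0.0, 251.4], [0.0, 386.2, 196.9], [0.0, 0.0, 1.0]] [[-0.2998, -0.8161, 0.4941, 0.9859], [0.954, -0.2573, 0.1539, 0.1945], [0.0015, 0.5175, 0.8557, 0.8796], [0.0, 0.0, 0.0, 1.0]]
['frame', 'mtx', 'T']
[[451.3, 0.0, 259.6], [0.0, 451.3, 194.4], [0.0, 0.0, 1.0]] [[-0.0241, 0.9943, -0.104, 0.393], [-0.9993, -0.0271, -0.0275, 0.0252], [-0.0302, 0.1033, 0.9942, 1.2089], [0.0, 0.0, 0.0, 1.0]]
{'time_s': 0.1, 'joint_positions': array([ 1.07871105e+00,  1.81464289e-01,  1.60789939e+00,  1.68623024e-05,
        1.35380436e+00, -2.06314037e-01]), 'qvel': array([ 6.91319666e-04, -2.12096180e-03, -2.01541057e-03,  1.78357959e-05,
        1.59269093e-03,  2.05241167e-03]), 'joint_efforts': array([ 5.19974692e-04, -4.45882487e+01, -3.52236485e+01, -3.32985128e-04,
        4.23056219e-03, -2.43068337e-05]), 'tool_pos': array([0.16183937, 0.55124175, 0.23047979]), 'orientation': array([-4.47289120e-01, -3.10902684e+00,  2.31599897e-03]), 'ft_force': array([ 0.34772534, -0.61176046,  0.29170317]), 'wrist_torque': array([-0.02648487,  0.01329946, -0.02708248]), 'finger_force': 0.0, 'finger_gap': 0.08595504869356228}
```

View pics/top0.png

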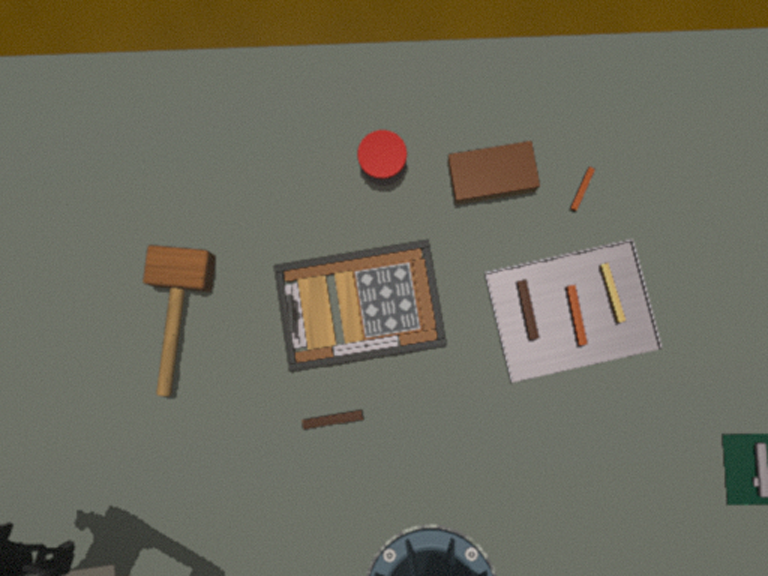

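View pics/scene0.png

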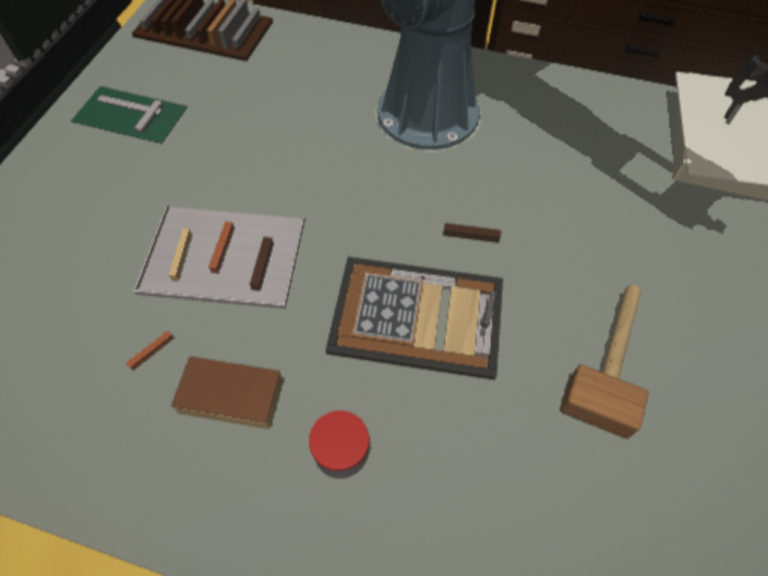

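Top view, in 768-scale pixels:
- **Walnut:** two candidates, one in the galley at (527,310) and one on the table at (333,419). The galley one is farther to the robot's right (image right), so it is strip_thick.
- **Cherry:** two candidates, one in the galley at (576,315) and a thinner, shorter one on the table at (583,189). The galley one should be strip_mid; I'll check its size.
- **Maple:** (612,293).
- **Chase:** the gap is at about (337,308) and the key at (292,312).

I'll measure next and confirm the strips in one crop.

```bash
cat > vis.py <<'E'
import numpy as np,cv2
def ray(f,uv,z):
    uv=np.atleast_2d(np.float64(uv)); p=np.c_[uv,np.ones(len(uv))]@np.linalg.inv(f["mtx"]).T
    d=(p*[1,-1,-1])@f["T"][:3,:3].T; o=f["T"][:3,3]
    return (o+d*((z-o[2])/d[:,2])[:,None])
def hsv(f): return cv2.cvtColor(f["frame"],cv2.COLOR_RGB2HSV)
def blobs(m,amin=40):
    n,l,s,c=cv2.connectedComponentsWithStats(m.astype(np.uint8))
    return [(l==i) for i in range(1,n) if s[i,4]>=amin]
def rect(f,m,z):
    """pixels of a mask -> world rect on plane z: centre, long, short, yaw of long axis"""
    v,u=np.nonzero(m); P=ray(f,np.c_[u,v],z)[:,:2]; c=P.mean(0)
    w,V=np.linalg.eigh(np.cov((P-c).T)); a=V[:,1]*np.sign(V[0,1])
    return c,np.sqrt(12*w[1]),np.sqrt(12*w[0]),np.arctan2(a[1],a[0])
E
python3 - <<'E'
import numpy as np,cv2
from vis import *
for n in("top","scene"):
    f=dict(np.load(n+"0.npz")); h=hsv(f).astype(int); H,S,V=h[...,0],h[...,1],h[...,2]
    roi=np.zeros(H.shape,bool)
    if n=="top": roi[100:300,170:460]=1
    else: roi[110:260,70:345]=1
    for nm,m,z in(("yellow",(H>13)&(H<30)&(S>75)&(V>110),.015),("cherry",(H<11)&(S>150)&(V>90),.023),("walnut",(V<75)&(S>80),.023),("pale",(H>16)&(H<32)&(S>70)&(V>120),.023)):
        for b in blobs(m&roi,45):
            v,u=np.nonzero(b); c,L,W,y=rect(f,b,z)
            if L<.2: print(n,nm,len(u),u.mean().round(),v.mean().round(),c.round(4),round(L,4),round(W,4),round(np.degrees(y),2))
f=np.load("top0.npz")["frame"][:,:,::-1]
a=cv2.resize(f[100:260,175:310],None,fx=3.5,fy=3.5,interpolation=cv2.INTER_CUBIC);b=cv2.resize(f[100:260,320:410],None,fx=3.5,fy=3.5,interpolation=cv2.INTER_CUBIC)
o=np.hstack([a,b]);print(o.shape);cv2.imwrite("pics/crop.png",o)
E
```

```text
top yellow 195 409.0 195.0 [ 0.506  -0.3342] 0.105 0.0128 13.66
top yellow 969 211.0 207.0 [0.4872 0.1889] 0.1354 0.0511 7.36
top yellow 653 232.0 203.0 [0.4962 0.1315] 0.13 0.036 7.57
top cherry 507 254.0 108.0 [0.7523 0.0665] 0.0777 0.0487 88.48
top cherry 89 388.0 125.0 [ 0.6931 -0.2887] 0.078 0.0098 -27.0
top cherry 180 384.0 210.0 [ 0.468  -0.2661] 0.1031 0.0125 8.67
top walnut 128 330.0 130.0 [ 0.6852 -0.1352] 0.1492 0.0083 -82.89
top pale 191 409.0 195.0 [ 0.5059 -0.3318] 0.1051 0.0124 14.1
top pale 562 232.0 204.0 [0.4932 0.132 ] 0.124 0.0332 7.74
top pale 856 211.0 208.0 [0.4845 0.1879] 0.1256 0.0495 8.17
scene yellow 158 119.0 169.0 [ 0.5092 -0.3339] 0.1145 0.013 14.51
scene yellow 645 284.0 211.0 [0.5019 0.1318] 0.131 0.0377 7.98
scene yellow 919 308.0 214.0 [0.4914 0.1908] 0.1359 0.0506 7.29
scene cherry 101 147.0 163.0 [ 0.4742 -0.2645] 0.098 0.0095 8.82
scene cherry 105 99.0 233.0 [ 0.7015 -0.2855] 0.0769 0.0091 -26.26
scene walnut 122 315.0 155.0 [0.3076 0.1689] 0.0915 0.0173 -81.94
scene pale 151 119.0 168.0 [ 0.5118 -0.3299] 0.1093 0.0124 13.74
scene pale 578 285.0 211.0 [0.504 0.134] 0.1254 0.034 7.9
scene pale 871 308.0 214.0 [0.4951 0.1907] 0.1268 0.0501 7.89
(560, 787, 3)
```

View pics/crop.png

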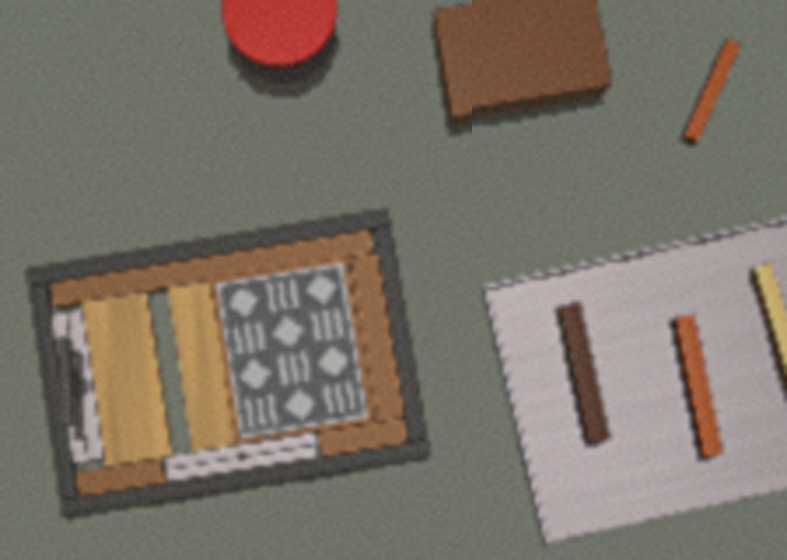

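Crop: the galley walnut is at (582,375) and the galley cherry at (697,385). The cherry measures about 103 mm long against 78 mm for the one at (712,92), so the galley pieces are the ones meant. Next I'll get sharper edges from averaged profiles across the gap and the strips.

```bash
cat >> vis.py <<'E'
def pix(f,P):
    q=(np.asarray(P)-f["T"][:3,3])@f["T"][:3,:3]; q=(q*[1,-1,-1])@f["mtx"].T
    return (q[...,:2]/q[...,2:]).astype(np.float32)
def profile(f,c,yaw,z,half,s):
    """mean colour on lines parallel to yaw at offsets s along the left normal"""
    t=np.linspace(-half,half,60); a=np.array([np.cos(yaw),np.sin(yaw)]);n=np.array([-a[1],a[0]])
    P=np.array(c)[:2]+s[:,None,None]*n+t[None,:,None]*a
    q=pix(f,np.dstack([P,np.full(P.shape[:2],z)]))
    return cv2.remap(f["frame"].astype(np.float32),q[...,0],q[...,1],cv2.INTER_LINEAR).mean(1)
def edges(p,s):
    d=np.gradient(p,s); return d
def cross(s,p,lv):
    i=np.nonzero(np.diff(np.sign(p-lv)))[0]; return s[i]+(lv-p[i])*(s[i+1]-s[i])/(p[i+1]-p[i])
E
python3 - <<'E'
import numpy as np
from vis import *
s=np.arange(-.06,.0601,.0005)
for n,c0 in(("top",(.4845,.1879)),("scene",(.4951,.1907))):
    f=dict(np.load(n+"0.npz")); best=None
    for y in np.radians(np.arange(6.5,10,.1)):
        a=np.array([np.cos(y),np.sin(y)]);nn=np.array([-a[1],a[0]]); c=np.array(c0)-nn*.033
        p=profile(f,c,y,.015,.05,s); g=p[:,0]-p[:,2]
        sh=np.abs(np.gradient(g[abs(s)<.02])).max()
        if best is None or sh>best[0]: best=(sh,y,g,c,nn)
    sh,y,g,c,nn=best; k=abs(s)<.025; lo,hi=g[k].min(),np.percentile(g,75)
    e=cross(s[k],g[k],(lo+hi)/2); print(n,np.degrees(y).round(2),lo,hi,e.round(4),"edge pts",[(c+nn*x).round(4).tolist() for x in e])
    print(g[80:161:4].round(0))
    for nm,cc,yy,ch in(("cherry",(.468,-.2661),8.67,0),("pale",(.506,-.333),13.8,0)):
        if n=="scene": cc=(cc[0]+.006,cc[1]+.002)
        p=profile(f,cc,np.radians(yy),.023,.045,s); g2=p[:,0]-p[:,2]; lv=(g2.max()+np.median(g2))/2
        print(nm,cross(s,g2,lv).round(4))
    h=hsv(f).astype(int); V=h[...,2]
    m=(V<110)&(h[...,1]>60); x0,x1,y0,y1=((345,362,180,232) if n=="top" else (160,186,152,200)); r=np.zeros(V.shape,bool); r[y0:y1,x0:x1]=1
    for b in blobs(m&r,40): print("walnut",[np.round(q,4) for q in rect(f,b,.023)],b.sum())
E
```

```text
top 7.6 8.035858 86.98811 [-0.007   0.0086] edge pts [[0.4898, 0.1483], [0.4877, 0.1637]]
[88. 89. 90. 90. 90. 82. 63. 33. 13.  8.  9.  8.  8. 14. 38. 69. 88. 92.
 91. 89. 87.]
cherry [-0.0078  0.0066]
pale [-0.005   0.0081]
walnut [array([ 0.4796, -0.1815]), np.float64(0.1029), np.float64(0.0157), np.float64(0.175)] 235
scene 8.0 9.428307 68.50871 [-0.0074  0.0083] edge pts [[0.5007, 0.1507], [0.4985, 0.1662]]
[69. 70. 70. 70. 68. 63. 47. 21. 11. 10.  9. 10. 10. 16. 35. 58. 68. 70.
 69. 69. 68.]
cherry [-0.0088  0.0061]
pale [-0.0058  0.0084]
walnut [array([ 0.4878, -0.1795]), np.float64(0.1082), np.float64(0.0166), np.float64(0.1808)] 206
```

The gap looks about 16–17 mm wide, so strip_mid probably fits. I'll try strip_thick first, gently, and record the contact heights.

```bash
cat > ops.py <<'E'
import numpy as np
from scipy.spatial.transform import Rotation as R
from rig import manip as M
CY=np.radians(7.8); A=np.array([np.cos(CY),np.sin(CY)]); N=np.array([-A[1],A[0]])
GAP=np.array([.4927,.1570])
def ori(y): return (R.from_euler('z',y+np.pi)*R.from_euler('x',np.pi)).as_rotvec()
def at(xy,z): return [xy[0],xy[1],z]
def pick(xy,yaw,h=.0155,wide=.045):
    M.grip(wide,30); M.move_ptp(at(xy,.10),ori(yaw)); M.move_l(at(xy,h),feed=.15)
    M.grip(0.0,30); s=M.sense(); print("gap",s["finger_gap"],"F",s["finger_force"],"t",s["time_s"]); M.move_l(at(xy,.10),feed=.2)
def probe(off,z0=.033,z1=.017,yaw=CY,thr=4,along=0):
    xy=GAP+off*N+along*A; M.move_l(at(xy,z0),ori(yaw),feed=.08); hit=M.move_l(at(xy,z1),feed=.03,threshold=thr)
    s=M.sense(); print("off %.1f z %.2f hit %s f %s m %s t %.1f"%(off*1e3,s["tool_pos"][2]*1e3,hit,s["ft_force"].round(1),s["wrist_torque"].round(2),s["time_s"])); return hit,s["tool_pos"][2]
E
python3 - <<'E'
from ops import *
pick((.4815,-.181),np.radians(10.1))
M.move_ptp(at(GAP,.10),ori(CY)); M.move_l(at(GAP,.036),feed=.2)
for o in(0,.001,-.001,.002,-.002):
    h,z=probe(o)
    if not h or z<.0225: break
E
```

```text
gap 0.0158526281348623 F 31.15296062780544 t 4.5
off 0.0 z 28.18 hit True f [0.3 0.1 4.2] m [0.02 0.05 0.1 ] t 7.4
off 1.0 z 29.23 hit True f [ 0.2 -2.   4.6] m [-0.18  0.03 -0.07] t 7.9
off -1.0 z 28.73 hit True f [-2.4 -0.2  7.8] m [-0.08  0.31 -0.01] t 8.5
off 2.0 z 29.16 hit True f [-0.  -1.3  2.6] m [-0.24 -0.07 -0.05] t 9.0
off -2.0 z 28.84 hit True f [-2.5 -0.4  7.4] m [-0.02  0.26  0.01] t 9.6
```

Run:
```python
from ops import *
for o,y in((-.0003,0),(.0003,0),(-.0006,0),(0,.6),(0,-.6),(-.0003,.6),(-.0003,-.6)):
    print(y,end=' ');h,z=probe(o,z0=.031,yaw=CY+np.radians(y),thr=6)
    if not h or z<.0225: break
```

```text
0 off -0.3 z 27.65 hit True f [ 0.9 -0.2  0.6] m [-0.15 -0.2   0.02] t 10.1
0 off 0.3 z 28.52 hit True f [-0.8 -1.4  4.2] m [-0.4   0.06 -0.06] t 10.6
0 off -0.6 z 27.79 hit True f [0.5 0.2 1.9] m [-0.12 -0.07  0.04] t 11.1
0.6 off 0.0 z 28.55 hit True f [-2.   0.6  7.4] m [-0.01  0.23 -0.01] t 11.6
-0.6 off 0.0 z 28.34 hit True f [-0.6 -0.9  4.8] m [-0.11  0.02  0.04] t 12.2
0.6 off -0.3 z 28.20 hit True f [-0.3 -0.9  3.4] m [-0.15  0.05 -0.17] t 12.7
-0.6 off -0.3 z 28.18 hit True f [ 1.5 -0.3  2.7] m [-0.09 -0.06  0.09] t 13.2
```

Run:
```python
from ops import *
for o,y in((-.00045,0),(-.00045,.3),(-.00045,-.3),(-.0008,0),(-.0008,.3),(-.0008,-.3)):
    print(y,end=' ');h,z=probe(o,z0=.0305,yaw=CY+np.radians(y),thr=8)
    if not h or z<.0225: break
f=M.grab_frame("scene"); import cv2; cv2.imwrite("pics/try.png",cv2.resize(f["frame"][130:270,190:350,::-1],None,fx=4,fy=4,interpolation=cv2.INTER_CUBIC))
```

```text
0 off -0.5 z 27.63 hit True f [ 0.5 -0.7  2.4] m [-0.19 -0.1  -0.04] t 13.7
0.3 off -0.5 z 27.87 hit True f [-0.8 -1.2  5.8] m [-0.11  0.07 -0.09] t 14.2
-0.3 off -0.5 z 27.47 hit True f [ 1.6 -1.8  1.1] m [-0.27 -0.19  0.08] t 14.7
0 off -0.8 z 27.45 hit True f [ 1.9 -0.7  0.2] m [-0.04 -0.26 -0.02] t 15.2
0.3 off -0.8 z 27.79 hit True f [ 0.5 -0.7  2.8] m [-0.01  0.02 -0.17] t 15.7
-0.3 off -0.8 z 27.56 hit True f [0.7 0.3 2.4] m [ 0.13 -0.18  0.08] t 16.2
```

View pics/try.png

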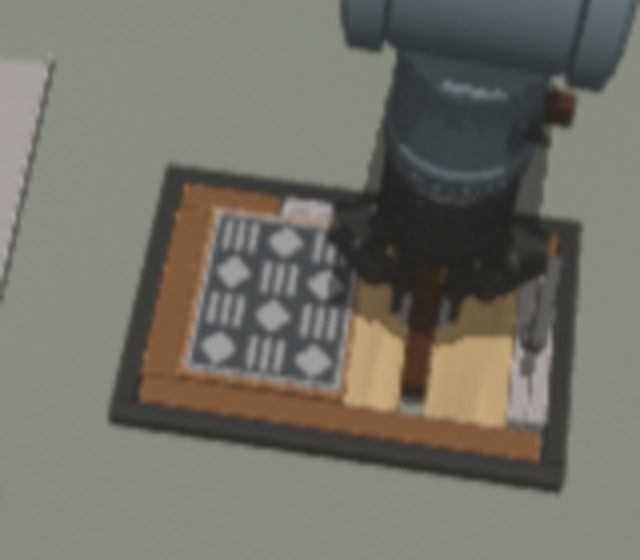

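The strip sits square over the gap at (415,340), and across the search it never went deeper than its rounded edges, so strip_thick does not fit. I'll put it back and try strip_mid.

Run:
```python
from ops import *
xy=(.4815,-.181)
M.move_l(at(GAP,.10),feed=.2); M.move_ptp(at(xy,.06),ori(np.radians(10.1)))
M.move_l(at(xy,.022),feed=.15); print(M.move_l(at(xy,.0145),feed=.03,threshold=3),M.sense()["tool_pos"][2])
M.grip(.045,30); M.move_l(at(xy,.06),feed=.2)
pick((.4695,-.2665),np.radians(8.7))
M.move_ptp(at(GAP,.10),ori(CY)); M.move_l(at(GAP,.036),feed=.2)
for o in(-.0006,-.0002,-.001,.0003,-.0015):
    h,z=probe(o,yaw=CY-np.radians(.1),thr=6)
    if not h or z<.0225: break
```

```text
True 0.01593681110404206
gap 0.013813084114817503 F 32.20482124015689 t 21.3083
off -0.6 z 16.65 hit False f [-0.7  1.6 -1.1] m [0.32 0.14 0.09] t 24.9
```

Run:
```python
from ops import *
import cv2
xy=GAP-.0006*N
M.grip(.032,30); M.move_l(at(xy,.032),feed=.15); M.grip(0,30)
for al in(0,.03,-.03):
    p=xy+al*A; M.move_l(at(p,.026),feed=.15); print(al,M.move_l(at(p,.017),feed=.03,threshold=10),M.sense()["tool_pos"][2]); M.move_l(at(p,.026),feed=.1)
M.move_l(at(xy,.12),feed=.25); M.grip(.045,60); M.move_ptp([.40,-.12,.25],ori(CY))
for n in("top","scene"):
    f=M.grab_frame(n); np.savez(n+"1.npz",**{k:f[k] for k in("frame","mtx","T")})
    c=f["frame"][145:255,170:310] if n=="top" else f["frame"][155:265,205:345]
    cv2.imwrite(f"pics/{n}1.png",cv2.resize(c[:,:,::-1],None,fx=4,fy=4,interpolation=cv2.INTER_CUBIC))
print(M.sense()["time_s"])
a,b=[cv2.imread(f"pics/{n}1.png") for n in("top","scene")]
cv2.imwrite("pics/both1.png",cv2.resize(np.vstack([a,b]),None,fx=.66,fy=.66))
```

```text
0 True 0.02102021279197243
0.03 True 0.021058292379513392
-0.03 True 0.021039637806564447
30.9
```

View pics/both1.png

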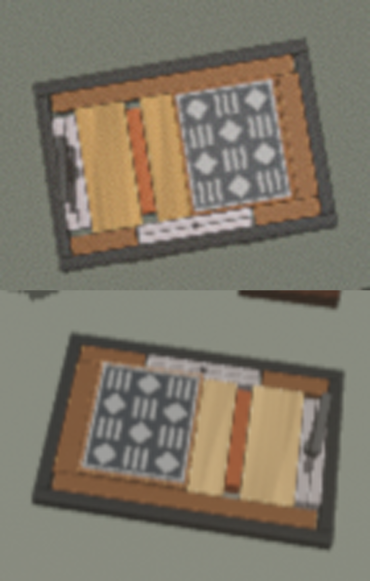

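The cherry strip is seated flat in the gap: top view (140,160), scene (238,440), with its top at 21.0 mm. The crossbar shows at about (68,170) in the top view and (318,425) in the scene. Next I'll triangulate the crossbar.

Run:
```python
from ops import *
from vis import *
K=GAP+.0702*N; print("pred",K)
for n in("top","scene"):
    f=dict(np.load(n+"1.npz")); V=f["frame"].max(2).astype(int)
    # chase-frame sampling at z=.067
    s=np.arange(-.03,.0301,.005); t=np.arange(-.05,.0501,.005)
    P=K+s[None,:,None]*N+t[:,None,None]*A; q=pix(f,np.dstack([P,np.full(P.shape[:2],.069)]))
    I=cv2.remap(V.astype(np.float32),q[...,0],q[...,1],cv2.INTER_LINEAR)
    print(n); print("      ",(s*1e3).astype(int)); [print("%4d"%(a*1e3),r.astype(int)) for a,r in zip(t,I)]
```

```text
pred [0.48317277 0.2265505 ]
top
       [-30 -24 -19 -14  -9  -4   0   5  10  15  20  25  30]
 -50 [173 184 189 190 164 176 187 101  77  81 121 122 125]
 -45 [172 182 163 183 154 110 146  94  79  77 121 124 125]
 -40 [173 185 155 189 176  95 145  95  79  78 120 124 120]
 -35 [172 187 175 196 172  81 108  82  77  81 121 124 123]
 -30 [173 188 178 190 159  84  79  87  75  79 119 123 123]
 -25 [174 190 155 190 145  81  83  87  81  77 118 122 120]
 -20 [177 192 173 195 126  77  84  82  75  79 120 122 122]
 -15 [177 190 186 176  95  64  87  80  73  79 119 123 123]
 -10 [181 193 155 121  74  65  90  79  73  75 119 125 123]
  -5 [181 192 154 126  70  63  88  81  79  78 120 119 123]
   0 [183 193 184 178  73  65  88  78  81  80 119 121 122]
   4 [187 194 175 158  81  68  88  70  79  78 117 122 121]
   9 [190 191 156 140  92  76  85  71  81  76 120 124 121]
  14 [189 192 165 143  82  73  85  77  79  77 119 123 122]
  19 [192 191 182 191 140  74  90  79  80  79 122 122 122]
  24 [191 192 160 188 160  78  92  75  79  73 118 122 123]
  29 [192 191 158 191 180 127 130  90  78  78 118 121 123]
  3
[... 838 characters left out ...]
81 176 183 164 165 113  92  89  62  62 109 140 139]
   0 [181 176 184 152 164 109  92  86  62  63 113 139 140]
   4 [180 176 186 146 164  98  93  86  63  63 108 139 140]
   9 [180 176 188 150 165  96  94  94  65  63 116 139 139]
  14 [180 179 189 163 159  76  94  95  64  64 114 139 140]
  19 [180 181 188 173 143  76  95 109  63  64 110 140 139]
  24 [180 182 186 163 105  82  96 137  63  63 105 139 139]
  29 [180 185 186 142  89  79  92 143  65  63 103 139 139]
  34 [180 186 187 138  84  66  93 156  68  63 103 139 140]
  39 [182 186 189 148 143  94 139 147  67  63 111 140 140]
  44 [183 187 189 161 121 101 163 146  68  63 107 139 139]
  49 [186 188 187 173 117  94 163 143  65  63 113 139 140]
```

Run:
```python
from ops import *
K=GAP+.0715*N; y=CY-.06
M.move_ptp(at(K,.12),ori(y)); print("j6",M.sense()["joint_positions"][5], M.solve_ik(at(K,.047),ori(CY-1.5)))
M.grip(.035,20); M.move_l(at(K,.047),feed=.12,threshold=6)
f0=M.sense(); print(f0["tool_pos"],f0["ft_force"].round(2))
M.grip(0,20)
for i in range(3):
    s=M.sense(); d=s["ft_force"]-f0["ft_force"]; print("gap",s["finger_gap"].round(4),"F",s["finger_force"].round(1),"dA %.1f dN %.1f mz %.2f t %.1f"%(d[:2]@A,d[:2]@N,s["wrist_torque"][2],s["time_s"]))
    if i<2: M.hold(.2)
```

```text
j6 -1.4290985989857707 [0.21835478 0.33629128 1.83471623 0.         0.97058514 0.01142277]
[0.48351455 0.22793314 0.04745959] [ 0.59 -0.26 -0.33]Traceback (most recent call last):
  File "<stdin>", line 8, in <module>
AttributeError: 'float' object has no attribute 'round'
```

Run:
```python
from ops import *
f0=np.array([.59,-.26])
p=GAP+.0715*N
for i in range(4):
    s=M.sense(); d=s["ft_force"][:2]-f0; print("gap %.4f F %.1f"%(s["finger_gap"],s["finger_force"]),"dA %.1f dN %.1f mz %.2f t %.1f"%(d@A,d@N,s["wrist_torque"][2],s["time_s"]))
    if abs(d@N)<2: break
    p=p+np.clip(d@N*.0001,-.001,.001)*N; M.move_l(at(p,.047),feed=.05)
print(p-GAP,(p-GAP)@N)
```

```text
gap 0.0097 F 19.3 dA -1.4 dN -5.9 mz -0.20 t 33.7
gap 0.0098 F 19.6 dA -2.3 dN -2.4 mz -0.23 t 33.9
gap 0.0101 F 19.6 dA -1.6 dN -3.1 mz -0.22 t 34.2
gap 0.0096 F 19.6 dA -0.3 dN -0.8 mz -0.23 t 34.4
[-0.00954942  0.06971246] 0.07036347351111416
```

Run:
```python
from ops import *
f0=np.array([.59,-.26]); p=GAP+.07036*N; M.grip(0,100)
for k in(.3,.55,.8,1.0,1.15,1.25,1.32,1.38,1.43,1.48,1.53):
    y=CY-k; M.move_l(at(p,.047),ori(y),feed=.05) if 0 else M.move_ptp(at(p,.047),ori(y))
    s=M.sense(); d=s["ft_force"][:2]-f0; mz=s["wrist_torque"][2]
    print("k %.2f yaw_t %.3f F %s mz %.2f gap %.4f t %.1f"%(k,y,s["ft_force"].round(1),mz,s["finger_gap"],s["time_s"]))
    n=np.array([-np.sin(y),np.cos(y)]); p=p+np.clip(d@n*.0001,-.001,.001)*n
    if abs(mz)>1.2 or np.linalg.norm(d)>35: break
```

```text
k 0.30 yaw_t -0.164 F [-2.  -1.5  8.5] mz -0.27 gap 0.0077 t 35.0
k 0.55 yaw_t -0.414 F [-1.9 -1.2  8. ] mz -0.27 gap 0.0078 t 35.3
k 0.80 yaw_t -0.664 F [-1.1 -0.2  8.2] mz -0.27 gap 0.0077 t 35.7
k 1.00 yaw_t -0.864 F [0.  0.2 7.9] mz -0.22 gap 0.0079 t 36.0
k 1.15 yaw_t -1.014 F [-0.6 -1.1  7.1] mz -0.13 gap 0.0080 t 36.2
k 1.25 yaw_t -1.114 F [-0.7 -0.7  7.4] mz -0.16 gap 0.0082 t 36.5
k 1.32 yaw_t -1.184 F [-0.4  0.7  6.4] mz -0.23 gap 0.0075 t 36.8
k 1.38 yaw_t -1.244 F [-0.9 -0.4  5.8] mz -0.18 gap 0.0077 t 37.0
k 1.43 yaw_t -1.294 F [-0.2  1.4  5. ] mz 1.12 gap 0.0079 t 37.2
k 1.48 yaw_t -1.344 F [0.4 0.6 5. ] mz 1.90 gap 0.0081 t 37.5
```

The stop was felt at 1.40 rad. I'll release, retreat and check.

Run:
```python
from ops import *
import cv2
s=M.sense(); p=s["tool_pos"][:2]
M.move_ptp(at(p,.047),ori(CY-1.42)); print(M.sense()["wrist_torque"][2])
M.grip(.04,40); M.move_l(at(p,.14),feed=.2); M.move_ptp([.40,-.05,.30],ori(CY))
o=[]
for n in("top","scene"):
    f=M.grab_frame(n); np.savez(n+"2.npz",**{k:f[k] for k in("frame","mtx","T")})
    c=f["frame"][100:270,170:420] if n=="top" else f["frame"][130:300,80:350]
    o.append(cv2.resize(c[:,:,::-1],(750,500),interpolation=cv2.INTER_CUBIC))
cv2.imwrite("pics/end.png",cv2.resize(np.vstack(o),(450,600),interpolation=cv2.INTER_AREA)); print(M.sense()["time_s"])
```

```text
0.925156270776284
40.6583
```

View pics/end.png

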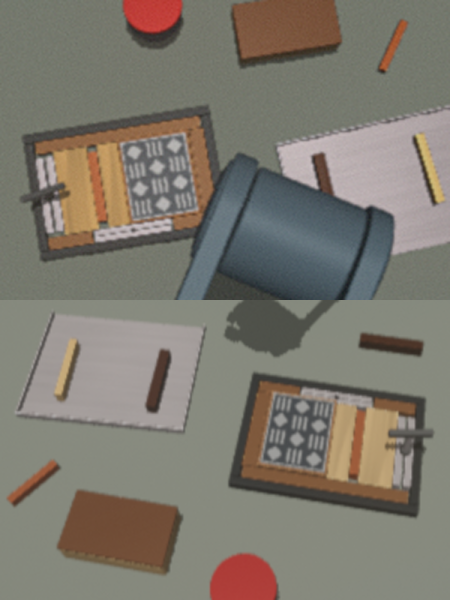

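The key lies across the chase at (45,192) in the top half. The cherry strip is clamped in the gap, and the walnut and maple lie in the galley. One light touch on the strip to check that it's still flat, then I'll hand in.

Run:
```python
from ops import *
xy=GAP-.0015*N
M.move_ptp(at(xy,.12),ori(CY)); M.grip(0,30)
for al in(.03,-.03):
    p=xy+al*A; M.move_l(at(p,.027),feed=.2); print(M.move_l(at(p,.018),feed=.03,threshold=8),M.sense()["tool_pos"][2]); M.move_l(at(p,.03),feed=.15)
M.move_l(at(xy,.15),feed=.25); print(M.sense()["time_s"])
print(M.job_done())
```

```text
True 0.021055570385336748
True 0.02105866816735313
45.075
the job is handed in; nothing more can be done
None
```

The job is handed in: the cherry strip (strip_mid) is in the gap, flat on the table and locked with the key at its stop; the walnut strip would not go in and is back in the galley, and the maple strip was not tried or moved.

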